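# Pop the empty staple cassette and stop it with the other finger

## Task

One of the two loading docks on the bench holds an empty staple cassette, the other a full one. Press down the black key of the dock with the empty cassette with one fingertip, and as the spring shoots the cassette out, stop it with the other finger on the open apron beside the key, partly out of its bay, before it slides away off the end. Finish holding it so, one finger keeping the key down and the other blocking the cassette; do not lift it, and leave the full cassette and everything else where they are.

Things in the scene. Friction and masses are not known exactly. Their poses are not given: they have to be found in the camera images.
- empty_dock: Holds the empty cassette: grey steel dock fixed to the bench, 170 x 110 mm. Origin: centre of its underside; z up. Its channel runs along x, 43 mm wide, floor at z = 14 mm. x = +2 to +94 mm is the bay: walls and inward lips to z = 48 mm keep the cassette down; a spring barrel behind reaches x = +118. x = +2 to -70 mm is the open apron: low side walls, no end stop at -x.
- empty_apron (a point): the place to stop the cassette: a point on the apron's floor (z = 14 mm), mid-channel, straight beside the key, at x -45, y 0 in the dock's frame, 60 mm across from the key's centre. Side walls of the apron: 6 mm thick, inner faces 21.5 mm either side, tops at z = 24 mm. Two fingers can be on key and apron at once, tips at one height.
- empty_pusher: small steel spring plate behind the empty cassette, 30 x 22 mm; origin: its centre. Pushes to the dock's -x with about 4 N (3.5 N after 25 mm, 1.8 N at the end of its 112 mm stroke). Freed, the cassette moves at some 0.1 to 0.2 m/s and its front passes the apron's end in about 0.5 s. Until then a latch tongue in the floor at x = -6 to -11 mm holds it.
- empty_key: Empty dock's key: black push key, 44 mm (dock's x) by 26 mm, on the dock's +y side. Origin: centre of its top face, at x -45, y +60, z 30 mm in the dock's frame when up; axes as the dock. Its housing's top is at z = 16. It sinks straight down, 10 mm at most, and springs back; after about 6 mm it frees the cassette. Push needed: 2 N at first, 4 to 7 N at release.
- empty_cassette: the empty staple cassette: an open dark steel trough, 80 mm long (x), 40 mm wide, 28 mm tall, walls 3 mm, about 0.14 kg, loose in its channel; origin: centre of its underside, at x = +35, y = 0, z = 14 mm in its dock's frame before release, so its front end is at x = -5 mm and its top 42 mm above the bench. It should end 8 to 60 mm out from there.
- full_dock: The second dock, of the same make and shape as the first, with the same origin and axes, but holding the full cassette. To be left alone. Either dock may be the left one.
- full_key: The full dock's key, same as the other key. Not to be pressed.
- full_cassette: the full cassette: same trough, filled to the rim with copper-coated staples, about 0.3 kg; origin: centre of its underside. To be left alone.
- glue_bottle: bystander: small bottle, 38 mm across, 75 mm tall, between the docks; origin: centre of its underside
- tape_measure: bystander: yellow tape measure, 64 x 36 x 62 mm, between the docks; origin: centre of its underside
- hammer: bystander: hammer lying on the near side of the bench, handle to its -x; origin: on its underside
- offcut: bystander: wood offcut 90 x 45 x 19 mm on the near side; origin: centre of its underside
- stapler: bystander: blue and black pneumatic stapler, 240 mm long, 155 mm tall, on the right side; origin: underside
- bin0: bystander: red open bin 160 x 100 x 75 mm on the left side; origin: centre of its underside
- bin1: bystander: a second such bin, further left; origin: centre of its underside
- staple_box: bystander: cardboard box 60 x 100 x 50 mm on the far side; origin: centre of its underside
Things that resemble listed ones, but are neither listed nor needed, are in the scene too. What is shaped like the empty_cassette but pink or purple is not meant.

How it is judged:
On the way, in this order (a step that is already met when the one before it is completed fails the run):
1. a fingertip presses the empty cassette's key down (3.5 mm or more) (z of empty_key in the frame of empty_dock below 0.0265 m and contact force between the fingers and empty_key above 0.5 N).
2. the popped cassette is stopped by a finger on the apron while a finger keeps the key down (all of step 1 and x of empty_cassette in the frame of empty_dock between -0.025 and 0.027 m and z of empty_cassette in the frame of empty_dock below 0.022 m and angle between empty_cassette's own z axis and vertical below 0.15 rad and contact force between the fingers and empty_cassette above 0.5 N), for 0.3 s.
At the end, for the whole second after the job is handed in: The empty cassette stands still 8 to 60 mm out of its home place, flat in its channel (not raised by 8 mm or tilted by 0.15 rad), pushed by the spring against a finger (over 0.5 N), with a finger keeping its key at least 3.5 mm down (over 0.5 N); the full cassette is in its dock (all of step 2 and linear speed of empty_cassette below 0.02 m/s and height (world z) of full_cassette below 0.02 m); the arm keeps its last pose, push and grip.
It fails at once if the empty cassette slides away (its front past the open end of the apron, 67 mm out) (x of empty_cassette in the frame of empty_dock below -0.032 m).
It fails at once if the empty cassette is lifted (z of empty_cassette in the frame of empty_dock above 0.028 m).
It fails at once if the full dock's key is pressed or its cassette moves (z of full_key in the frame of full_dock below 0.0265 m or distance of full_cassette from where it was at the start of the episode above 0.008 m).
It fails at once if a bystander is moved more than 25 mm (distance of any of glue_bottle, tape_measure, hammer, offcut, stapler, bin0, bin1, staple_box from where it was at the start of the episode above 0.025 m).
It also fails if it takes over 32 s, if anything falls off the work surface, if the arm or the gripper's body presses on something with over 40 N, if the wrist force passes 120 N, or if a joint passes its speed limit or range.

## Robot

A 7-joint arm with a two-finger parallel gripper is mounted at the origin on the work surface. World frame = base frame: x ahead of the robot, y to its left, z up, the work surface at z = 0. Lengths are in m, angles in rad, forces in N, time in s.
With the tool pointing down it reaches from about 0.425 to 0.925 m from the base axis. Payload 6.8 kg.
Tool frame: the origin (TCP) lies at the very end of the fingers, on their centre line; the grasp point (between the pads) lies 19 mm behind it (r.tcp_to_grasp is the distance from the TCP to the grasp point, in m); z points along the fingers, y is the line along which they close (so a half turn about z gives the same grasp; the last joint's range is limited). The gripper opens to 85 mm and grips with 20 to 120 N. Pads are 22 mm wide; open, the fingers measure 114 mm over their backs; the gripper's body (76 mm by 85 mm) begins 54 mm behind the grasp point. The pads swing forward as they close: fully open they stand 13 mm farther back than shut.
Start: joints at [-1.215, 0.477, 0.022, 1.555, -0.011, 1.109, -0.083], TCP at [0.302, 0.604, 0.231] pointing down, gripper open.
Joint ranges: [-2.96, 2.96], [-0.34, 2.1], [-1.41, 1.46], [0.24, 2.44], [-1.37, 4.51], [0.17, 1.92], [-2.96, 2.96]. Speed limits (rad/s): [2.39, 2.39, 3.14, 3.14, 3.14, 3.14, 3.14].

## Interface

Orientations are given as a rotation vector (axis times angle).
In Python, from bench import r gives the robot as it stands.
- The arm moves only by the tool step_arm, never from a script. Its argument "moves" is a list of rows, each a list of 7 numbers: the shift along the tool's x, y, z in mm, then the turn, a rotation vector about the tool's x, y, z in rad, then the finger opening in mm, from 0 to 85.4. A call has 1 to 8 rows; each row is the pose to reach, as a shift and turn from the pose commanded when the call began, along the tool's axes at that moment; what a row does not reach only later rows make up. A row lasts 1/10 s, in which the tool goes at most 50 mm and 8.59 degrees, less where a joint would pass 70% of its speed; a pose out of reach is approached as far as the arm can. A call with a gripper value outside its range is refused whole. The fingers move at their own pace and stop on an object; "grip_force" is the grip in N (left out, the last holds). Time passes only in rows, so rows that repeat a pose let the fingers close. It gives the time, the measured TCP pose, the force, the opening and the grip force at its end, in the units of the state.
- r.get_obs(): the state, without advancing time (a new reading comes with each control period).
- r.grab_frame(name): name is "scene" or "top" or "wrist"; returns a dict with "image" (420x560x3 uint8, red, green, blue), "depth" (420x560 float32, m along the optical axis (not along the pixel's ray), 0 where there is no reading), "mtx" (3x3 intrinsics, pixels), "rvec" (rotation vector, rad) and "tvec" (3), from world to camera coordinates, as OpenCV has them. Camera axes: x right, y down, z forward; pixel columns grow to the right and rows downward; lengths in m; the calibration is good to about 2 mm. A picture is of the moment at which its call begins.
- r.hand_in(): hands the job in; it is judged then, once.
The state is a dict: "clock": time; "joints": joint angles; "qvel": joint speeds; "tau": joint torques, N m; "tcp_pos": TCP position; "orientation": TCP orientation; "contact_force": force on the tool from outside, world axes, zero at the start; "moment": the same for the moment, N m; "grip_width": finger opening in m; "gripper_force": force on a finger pad.
Only numpy, scipy, OpenCV 4.12 (cv2) and the standard library are available. Lean on these libraries where they do the work, as an engineer would, in place of code of your own. Each camera call takes 0.05 s, during which the arm holds its last target. There are 200 camera calls.

## Working session

There is one attempt and no reset: what is moved stays moved. The work goes in short steps, Python scripts to look and compute and a tool call to move; the robot and the scene stay as the last step left them, time stands still between calls to the robot, and variables do not carry over. Pictures are saved under pics/ and viewed, at most 10 in all, crops included, and the job is handed in when it is done.

Besides the shell and the picture viewer there is one more tool, called by a JSON object that holds its "api" and its "payload", one argument or row to a line. step_arm: Moves the arm, as the interface text tells. Its arguments: {"type":"object","properties":{"moves":{"type":"array","items":{"type":"array","items":{"type":"number"}}},"grip_force":{"type":"number"}},"required":["moves"]}

```bash
mkdir -p pics
cat > h.py <<'E'
import numpy as np,cv2
from bench import r
from scipy.spatial.transform import Rotation as R
def snap(n,fn):
    f=r.grab_frame(n); np.savez(fn+'.npz',**f); cv2.imwrite('pics/'+fn+'.png',f['image'][:,:,::-1]); return f
def cloud(f):
    d=f['depth'];K=f['mtx'];v,u=np.indices(d.shape)
    P=np.stack([(u-K[0,2])/K[0,0]*d,(v-K[1,2])/K[1,1]*d,d],-1)
    M=R.from_rotvec(np.ravel(f['rvec'])).as_matrix()
    return (P-np.ravel(f['tvec']))@M
E
python3 - <<'E'
from h import *
o=r.get_obs();print({k:np.round(v,3) for k,v in o.items()})
a=snap('top','top1');b=snap('scene','scene1')
cv2.imwrite('pics/both.png',cv2.resize(np.vstack([a['image']]) [:,:,::-1],(800,600),interpolation=cv2.INTER_CUBIC))
E
```

```text
{'clock': np.float64(0.0), 'joints': array([-1.215,  0.478,  0.022,  1.556, -0.012,  1.109, -0.083]), 'qvel': array([ 0.002, -0.001,  0.001,  0.002,  0.001, -0.   , -0.001]), 'tau': array([-0.0000e+00, -5.9644e+01,  1.6080e+00, -2.8121e+01,  1.2000e-02,
        9.0000e-03,  0.0000e+00]), 'tcp_pos': array([0.302, 0.603, 0.23 ]), 'orientation': array([-7.220e-01, -3.057e+00,  3.000e-03]), 'contact_force': array([-0.477,  0.24 ,  0.563]), 'moment': array([-0.024,  0.004, -0.013]), 'gripper_force': np.float64(0.0), 'grip_width': np.float64(0.085)}
```

View pics/both.png

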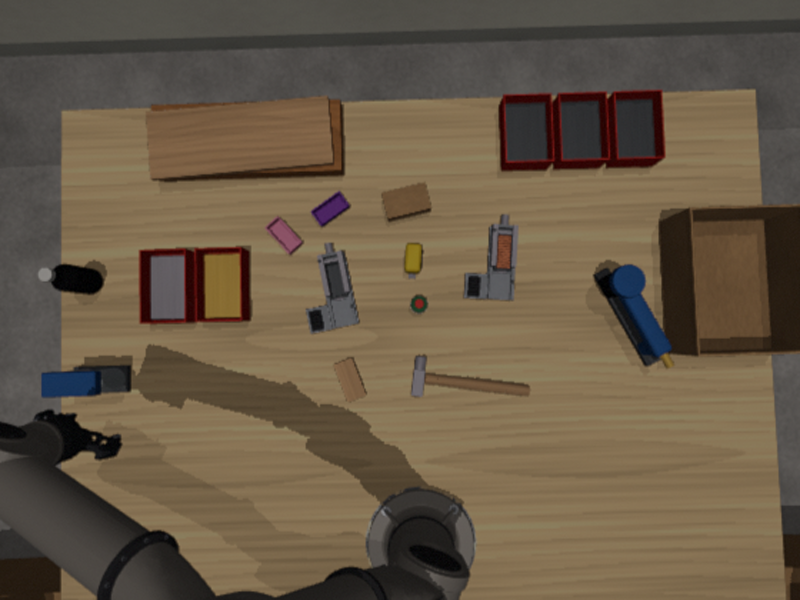

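View pics/scene1.png

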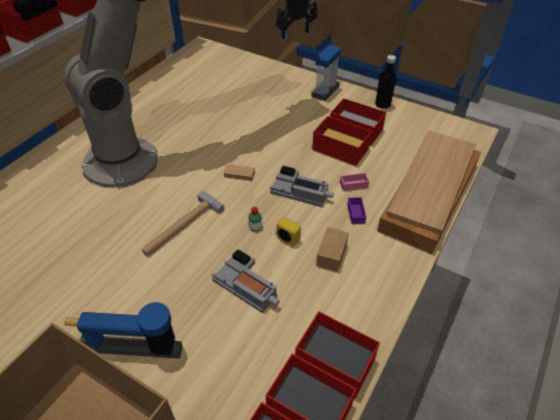

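The top view (800x600) shows these candidates:
- Left dock with a dark, empty trough at (337,278), key at (317,320).
- Right dock with copper staples at (504,250), key at (473,287).
- Purple lookalike at (331,209) and pink lookalike at (285,236).

I choose the left dock: its cassette is dark, open and docked. Next is a close crop and a measurement.

Run:
```python
from h import *
f=dict(np.load('top1.npz'));P=cloud(f);im=f['image']
u0,u1,v0,v1=200,270,160,245
cv2.imwrite('pics/crop1.png',cv2.resize(im[v0:v1,u0:u1,::-1],None,fx=7,fy=7,interpolation=cv2.INTER_CUBIC))
Q=P[v0:v1,u0:u1];z=Q[...,2]
print('mm/px',np.linalg.norm(P[200,240]-P[200,241])*1000)
m=(z>0.008)&(z<0.06)
n,l,s,c=cv2.connectedComponentsWithStats(m.astype('uint8'))
for i in range(1,n):
    if s[i,4]>30: print(s[i],c[i]+[u0,v0],Q[l==i].mean(0))
i=1+np.argmax(s[1:,4]);q=Q[l==i]
print(cv2.minAreaRect((q[:,:2]*1000).astype('float32')))
# key: dark, z~.03
g=im[v0:v1,u0:u1].max(-1)
k=(g<45)&(np.abs(z-.03)<.008)&(l==i)
n2,l2,s2,c2=cv2.connectedComponentsWithStats(k.astype('uint8'))
for j in range(1,n2):
    if s2[j,4]>8:
        q=Q[l2==j];print('dark',s2[j],c2[j]+[u0,v0],q.mean(0),np.median(q[:,2]),cv2.minAreaRect((q[:,:2]*1000).astype('float32')))
```

```text
mm/px 38.18724542703993
[ 0  0 13 18 46] [206.13043478 170.67391304] [0.66887827 0.25928478 0.02354819]
[  14   10   38   64 1313] [233.229246   205.55140899] [0.55455323 0.17516652 0.02476783]
((570.6148071289062, 192.24371337890625), (189.18116760253906, 111.1966781616211), 10.318427085876465)
dark [ 17  57  10  15 105] [221.06666667 223.91428571] [0.49744893 0.21446364 0.02933535] 0.02924992543481729 ((497.7464294433594, 214.3185577392578), (41.883758544921875, 25.761981964111328), 9.580575942993164)
```

View pics/crop1.png

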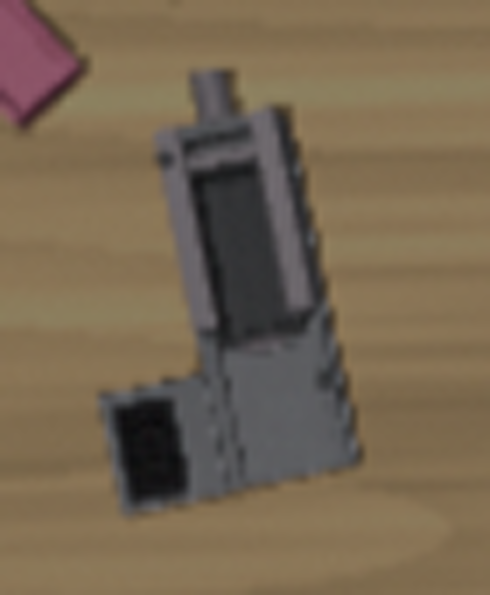

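Crop: the left dock's bay holds a dark, open, empty trough (crop 245,255). The black key is at (150,450) and the apron at (285,410), so the choice stands. Next I work out the move to a hover pose.

```bash
cat >> h.py <<'E'
def plan(key,yaw,z,dx=.002,dy=-.030):
    o=r.get_obs();c,s=np.cos(yaw),np.sin(yaw)
    p=np.array([key[0]+dx*c-dy*s,key[1]+dx*s+dy*c,z])
    X=R.from_rotvec(o['orientation']); Y=np.array([-s,c,0]);Z=np.array([0,0,-1.]);T=R.from_matrix(np.c_[np.cross(Y,Z),Y,Z])
    print('clock',o['clock'],'tcp',o['tcp_pos'].round(4),'goal',p.round(4),'shift mm',(X.inv().apply(p-o['tcp_pos'])*1000).round(1),'turn',(X.inv()*T).as_rotvec().round(4),'F',o['contact_force'].round(2))
E
python3 -c "
from h import *
plan((.4976,.2144),.174,.16)"
```

```text
clock 0.1 tcp [0.3017 0.6032 0.2304] goal [0.5048 0.1852 0.16  ] shift mm [-368.6 -282.9   70.9] turn [-1.600e-03 -4.000e-04 -6.378e-01] F [0.2  0.65 0.43]
```

{"api": "step_arm", "payload": {
  "moves": [
    [-37,-28,0,0,0,-0.08,48],
    [-74,-57,0,0,0,-0.16,48],
    [-111,-85,0,0,0,-0.24,48],
    [-147,-113,0,0,0,-0.32,48],
    [-184,-141,10,0,0,-0.4,48],
    [-221,-170,20,0,0,-0.48,48],
    [-258,-198,30,0,0,-0.56,48],
    [-295,-226,40,0,0,-0.638,48]
  ]
}}

```text
clock: 0.9
tcp_pos: [0.465, 0.2677, 0.1908]
orientation: [0.279, -3.129, 0.0]
contact_force: [-0.0, 1.0, -0.2]
grip_width: 0.048
gripper_force: 0.0
```

```bash
python3 -c "
from h import *
plan((.4976,.2144),.174,.16)"
```

```text
clock 0.9 tcp [0.465  0.2677 0.1908] goal [0.5048 0.1852 0.16  ] shift mm [-24.6 -88.2  30.8] turn [-0.0001 -0.0002  0.0036] F [-0.03  1.03 -0.24]
```

{"api": "step_arm", "payload": {
  "moves": [
    [-12,-44,15,0,0,0,48],
    [-25,-88,31,0,0,0.003,48],
    [-25,-88,31,0,0,0.003,48],
    [-25,-88,31,0,0,0.003,48]
  ]
}}

```text
clock: 1.3
tcp_pos: [0.5045, 0.1858, 0.1596]
orientation: [0.264, -3.129, 0.001]
contact_force: [-0.7, 0.4, 0.1]
grip_width: 0.0479
gripper_force: 0.0
```

Run:
```python
from h import *
plan((.4976,.2144),.174,.16)
f=snap('wrist','w1');P=cloud(f);im=f['image'];z=P[...,2]
k=(im.max(-1)<60)&(np.abs(z-.03)<.006)
n,l,s,c=cv2.connectedComponentsWithStats(k.astype('uint8'))
for j in range(1,n):
    if s[j,4]>150: print(s[j],c[j].round(),P[l==j].mean(0).round(4),cv2.minAreaRect((P[l==j][:,:2]*1000).astype('float32')))
```

```text
clock 1.3 tcp [0.5045 0.1858 0.1596] goal [0.5048 0.1852 0.16  ] shift mm [-0.1 -0.7 -0.4] turn [-0.0005 -0.0015 -0.006 ] F [-0.67  0.41  0.12]
[ 301  170   34   55 1786] [317. 197.] [0.4953 0.2164 0.0299] ((496.6155090332031, 217.00772094726562), (44.39552688598633, 25.614883422851562), 10.40202522277832)
[219 242  50  19 290] [245. 246.] [0.5461 0.1661 0.03  ] ((546.2429809570312, 167.3656005859375), (42.32682800292969, 13.58608627319336), 81.1131820678711)
[223 255  42  76 459] [239. 312.] [0.6102 0.17   0.0302] ((596.198486328125, 160.02255249023438), (77.07633972167969, 29.434070587158203), 35.28173065185547)
```

View pics/w1.png

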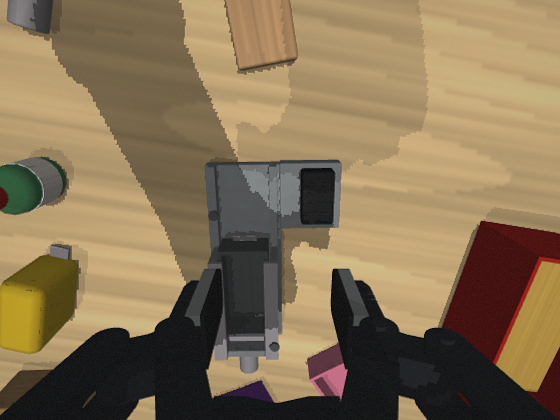

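Wrist view: the key is at (317,197), the apron at (243,200), and the empty trough below it at (245,290). The key fix agrees with the top camera to 2 mm. I average the two fixes and descend.

```bash
python3 -c "
from h import *
plan((.4969,.2155),.178,.045)"
```

```text
clock 1.35 tcp [0.5043 0.1877 0.1601] goal [0.5042 0.1863 0.045 ] shift mm [  0.2  -1.4 115.1] turn [ 0.0004 -0.0007 -0.007 ] F [0.17 0.42 0.51]
```

{"api": "step_arm", "payload": {
  "moves": [
    [0,-1,40,0,0,-0.004,48],
    [0,-1,80,0,0,-0.004,48],
    [0,-1,110,0,0,-0.004,48],
    [0,-1,115,0,0,-0.004,48],
    [0,-1,115,0,0,-0.004,48]
  ]
}}

```text
clock: 1.85
tcp_pos: [0.504, 0.1877, 0.0452]
orientation: [0.278, -3.128, -0.0]
contact_force: [-0.5, -0.2, -0.4]
grip_width: 0.0481
gripper_force: 0.0
```

Run:
```python
from h import *
for _ in range(1): plan((.4969,.2155),.178,.03)
f=snap('wrist','w2');P=cloud(f)
g=snap('scene','s2');cv2.imwrite('pics/c2.png',np.hstack([cv2.resize(f['image'],(400,300)),cv2.resize(g['image'][150:220,250:343],(400,300),interpolation=cv2.INTER_CUBIC)])[:,:,::-1])
```

```text
clock 1.85 tcp [0.504  0.1877 0.0452] goal [0.5042 0.1863 0.03  ] shift mm [ 0.1 -1.4 15.2] turn [ 0.0003 -0.0013 -0.0006] F [-0.49 -0.21 -0.35]
```

View pics/c2.png

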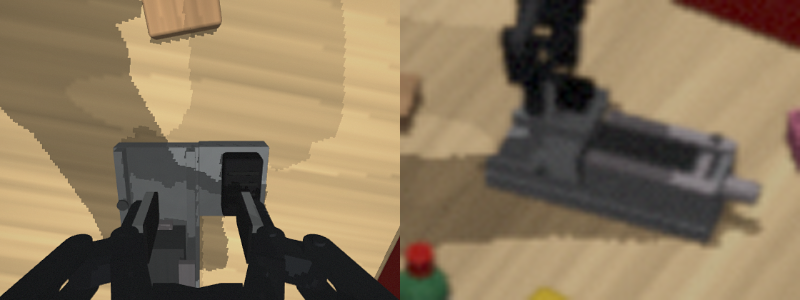

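Left panel: the right finger is over the key (243,185) and the left finger is over the channel (147,200), both with clearance. Next I feel down for the key.

{"api": "step_arm", "payload": {
  "moves": [
    [0,0,8,0,0,0,48],
    [0,0,13,0,0,0,48],
    [0,0,13,0,0,0,48]
  ]
}}

```text
clock: 2.25
tcp_pos: [0.5045, 0.1862, 0.0321]
orientation: [0.275, -3.129, 0.0]
contact_force: [-0.1, 0.0, -0.1]
grip_width: 0.048
gripper_force: 0.0
```

{"api": "step_arm", "payload": {
  "moves": [
    [0,0,3,0,0,0,48],
    [0,0,3,0,0,0,48]
  ]
}}

```text
clock: 2.45
tcp_pos: [0.5046, 0.1861, 0.0291]
orientation: [0.275, -3.129, 0.0]
contact_force: [-0.2, -0.4, -0.7]
grip_width: 0.048
gripper_force: 0.0
```

{"api": "step_arm", "payload": {
  "moves": [
    [0,0,2,0,0,0,48],
    [0,0,2,0,0,0,48]
  ]
}}

```text
clock: 2.65
tcp_pos: [0.5049, 0.1863, 0.0274]
orientation: [-0.275, 3.129, 0.0]
contact_force: [-0.4, -0.7, 1.9]
grip_width: 0.0479
gripper_force: 0.9
```

{"api": "step_arm", "payload": {
  "moves": [
    [0,0,2,0,0,0,48],
    [0,0,2,0,0,0,48]
  ]
}}

```text
clock: 2.85
tcp_pos: [0.5049, 0.1863, 0.0254]
orientation: [-0.275, 3.129, 0.0]
contact_force: [-0.3, -0.5, 3.7]
grip_width: 0.048
gripper_force: 1.9
```

{"api": "step_arm", "payload": {
  "moves": [
    [0,0,2,0,0,0,48],
    [0,0,2,0,0,0,48]
  ]
}}

```text
clock: 3.05
tcp_pos: [0.505, 0.1864, 0.0234]
orientation: [-0.275, 3.129, 0.0]
contact_force: [-0.1, -0.9, 3.8]
grip_width: 0.0478
gripper_force: 2.0
```

{"api": "step_arm", "payload": {
  "moves": [
    [0,0,2,0,0,0,48],
    [0,0,2,0,0,0,48],
    [0,0,2,0,0,0,48]
  ]
}}

```text
clock: 3.35
tcp_pos: [0.5048, 0.1863, 0.0213]
orientation: [-0.274, 3.13, 0.0]
contact_force: [-0.7, 0.2, 3.1]
grip_width: 0.0479
gripper_force: 2.9
```

{"api": "step_arm", "payload": {
  "moves": [
    [0,0,1,0,0,0,48],
    [0,0,1,0,0,0,48],
    [0,0,1,0,0,0,48],
    [0,0,1,0,0,0,48]
  ]
}}

```text
clock: 3.75
tcp_pos: [0.5048, 0.1863, 0.0204]
orientation: [-0.275, 3.129, 0.0]
contact_force: [0.5, -0.5, 5.6]
grip_width: 0.0479
gripper_force: 3.2
```

Run:
```python
from h import *
for _ in range(1): plan((.4969,.2155),.178,.03)
f=snap('wrist','w3')
g=snap('scene','s3');cv2.imwrite('pics/c3.png',np.hstack([cv2.resize(f['image'],(400,300)),cv2.resize(g['image'][150:220,250:343],(400,300),interpolation=cv2.INTER_CUBIC)])[:,:,::-1])
```

```text
clock 3.75 tcp [0.5048 0.1863 0.0204] goal [0.5042 0.1863 0.03  ] shift mm [ 0.6  0.1 -9.6] turn [ 0.0001  0.0002 -0.003 ] F [ 0.54 -0.5   5.56]
```

View pics/c3.png

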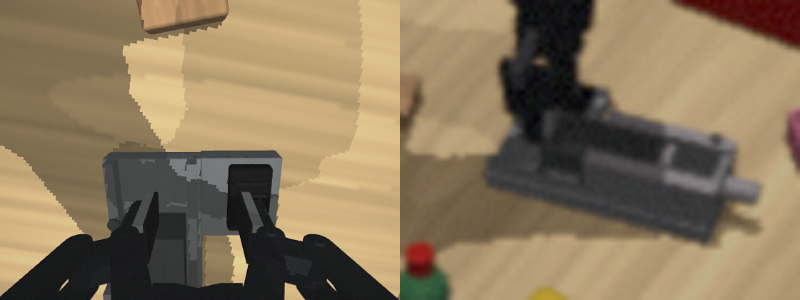

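The right panel shows the cassette popped out against the finger, with the pusher visible at (668,155). I check its distance by depth.

Run:
```python
from h import *
key=np.array([.4969,.2155]);y=.178;Rm=np.array([[np.cos(y),np.sin(y)],[-np.sin(y),np.cos(y)]])
for n in ('w3','s3'):
    P=cloud(dict(np.load(n+'.npz')));q=(P[...,:2]-key)@Rm.T*1000+[-45,60];z=P[...,2]*1000
    for y0 in (4,9,14,-14):
        m=(np.abs(q[...,1]-y0)<2.5)&(q[...,0]>-70)&(q[...,0]<110)&(z<60)
        x=q[...,0][m];zz=z[m]
        print(n,y0,[(b,int(np.median(zz[(x>=b)&(x<b+5)]))) for b in range(-70,110,5) if ((x>=b)&(x<b+5)).sum()>1])
o=r.get_obs();print(o['contact_force'],o['moment'],o['gripper_force'])
```

```text
w3 4 [(-70, 13), (-65, 14), (-60, 14), (-55, 44), (-50, 38), (-45, 40), (-40, 41), (-35, 34), (-30, 42), (-10, 17), (-5, 17), (0, 17), (5, 17), (10, 16), (15, 16), (20, 17)]
w3 9 [(-70, 13), (-65, 14), (-60, 13), (-55, 14), (-50, 14), (-45, 14), (-40, 14), (-35, 30), (-30, 41), (-10, 17), (-5, 17), (0, 17), (5, 17), (10, 17), (15, 17), (20, 17)]
w3 14 [(-70, 13), (-65, 14), (-60, 14), (-55, 14), (-50, 14), (-45, 14), (-40, 14), (-35, 29), (-30, 41), (-10, 17), (-5, 17), (0, 17), (5, 17), (10, 17), (15, 17), (20, 17)]
w3 -14 [(-70, 13), (-65, 14), (-60, 14), (-55, 14), (-50, 14), (-45, 14), (-40, 14), (-35, 14)]
s3 4 [(-65, 14), (-60, 13), (-55, 24), (-50, 13), (-45, 12), (-35, 49), (-30, 36), (45, 41), (50, 40), (90, 42), (95, 4), (105, 0)]
s3 9 [(-65, 15), (-55, 11), (-30, 31), (45, 42), (50, 38), (55, 31), (90, 43), (95, 0), (100, 0), (105, 0)]
s3 14 [(-65, 16), (-30, 22), (-20, 16), (-15, 16), (0, 28), (15, 35), (25, 44), (35, 30), (45, 46), (50, 39), (90, 41), (95, -1)]
s3 -14 [(-30, 34), (-25, 38), (-15, 26), (-10, 26), (-5, 31), (0, 43), (15, 47), (40, 47), (50, 45), (65, 44), (70, 44), (80, 44), (90, 30), (95, 2), (100, 0), (105, -1)]
[-0.55845402 -0.42939553  4.13136866] [-0.00991542  0.05074454 -0.17964136] 3.2985522598028183
```

{"api": "step_arm", "payload": {
  "moves": [
    [-1,0,0,0,0,0,48],
    [-2,0,0,0,0,0,48],
    [-2,0,0,0,0,0,48],
    [-2,0,0,0,0,0,48],
    [-2,0,0,0,0,0,48]
  ]
}}

```text
clock: 4.35
tcp_pos: [0.5048, 0.1863, 0.0201]
orientation: [0.275, -3.126, 0.001]
contact_force: [-5.4, 0.4, 9.2]
grip_width: 0.0481
gripper_force: 5.1
```

Run:
```python
from h import *
o=r.get_obs();print(o['contact_force'],o['moment'],o['gripper_force'],o['tcp_pos'])
P=cloud(snap('wrist','w4'));
key=np.array([.4969,.2155]);y=.178;Rm=np.array([[np.cos(y),np.sin(y)],[-np.sin(y),np.cos(y)]])
for n in ('w3','w4'):
    P=cloud(dict(np.load(n+'.npz')));q=(P[...,:2]-key)@Rm.T*1000+[-45,60];z=P[...,2]*1000
    m=(np.abs(q[...,1]-11)<5)&(np.abs(z-41)<2)&(q[...,0]<-20)&(q[...,0]>-45);print(n,np.percentile(q[...,0][m],[2,10,50,90]))
```

```text
[-5.35167712  0.39639075  9.19797566] [-0.13401315  1.01155522 -0.2077338 ] 5.122107730130665 [0.50481642 0.18632381 0.02006612]
w3 [-32.7985531  -32.41605782 -31.677707   -29.58331315]
w4 [-32.69596986 -32.3952022  -31.58344528 -29.54717589]
```

{"api": "step_arm", "payload": {
  "moves": [
    [0,0,0,0,0,0,48],
    [0,0,0,0,0,0,48],
    [0,0,0,0,0,0,48],
    [0,0,0,0,0,0,48],
    [0,0,0,0,0,0,48]
  ]
}}

```text
clock: 4.9
tcp_pos: [0.5048, 0.1863, 0.0201]
orientation: [0.275, -3.126, 0.001]
contact_force: [-5.2, -0.9, 9.6]
grip_width: 0.0482
gripper_force: 5.1
```

```bash
python3 -c "
from bench import r
o=r.get_obs();print(o['contact_force'],o['tcp_pos'],abs(o['qvel']).max());print(r.hand_in())"
```

```text
[-5.16021662 -0.93725313  9.59512848] [0.50482407 0.18628165 0.02005142] 0.0016909894707381574
the job is handed in; nothing more can be done
None
```

I handed the job in at about 4.9 s with the empty dock's key held about 8 mm down by one finger and the popped cassette stopped about 27 mm out against the other; the verdict was not shown.

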